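# Set the length stop and bring the pipe up to it

### The arm

A 6-joint arm with a two-finger parallel gripper is mounted at the origin on the work surface. World frame = base frame: x ahead of the robot, y to its left, z up, the work surface at z = 0. Lengths are in m, angles in degrees, forces in N, time in s.
With the tool pointing down it reaches from about 0.375 to 0.825 m from the base axis. Payload 5.5 kg.
Tool frame: the origin (TCP) lies midway between the tips of the shut fingers; the grasp point (between the pads) lies 19 mm behind it (tcp_to_grasp is the distance from the TCP to the grasp point, in m); z points along the fingers, x is the direction in which the jaws open and shut, and the axes are right-handed (so a half turn about z gives the same grasp; the last joint's range is limited). The gripper opens to 85 mm and grips with 20 to 120 N. Pads are 22 mm wide; open, the fingers measure 114 mm over their backs; the gripper's body (76 mm by 85 mm) begins 54 mm behind the grasp point. The pads swing forward as they close: fully open they stand 13 mm farther back than shut.
Start: joints at [-70.187, 17.962, -2.699, 69.339, 0, 90], TCP at [0.203, -0.564, 0.231] pointing down, gripper open.
Joint ranges: [-152.73, 152.73], [-39.44, 99.34], [-58.76, 71.6], [-118.89, 123.64], [-81.53, 83.1], [-180, 180]. Speed limits (degrees/s): [136.94, 136.94, 172.46, 180, 180, 180].

### API

Orientations are given as a 3x3 rotation matrix whose columns are the frame's x, y, z axes.
In Python, from cell import observe, get_image, close_job, tcp_to_grasp gives the robot as it stands.
- The arm moves only by the tool arm_command, never from a script. Its argument "moves" is a list of rows, each an object with "grip": the gripper's target within -1 to 1 (shut at 1, half-way at 0, fully open at -1); "xyz": the shift along the tool's x, y, z normalised to -1 to 1, where 1 is 0.2 m, a list of three; "rot": the turn, a rotation vector about the tool's x, y, z normalised to -1 to 1, where 1 is 45 degrees, a list of three. In form: [{"grip": grip, "xyz": [x, y, z], "rot": [ax, ay, az]}, ...]. A call has 1 to 20 rows; each row shifts and turns the commanded pose from where the row before left it, along the tool's axes as they then stand; what a row does not reach is not made up. A row lasts 1/10 s, in which the tool goes at most 50 mm and 8.59 degrees, less where a joint would pass 70% of its speed; a pose out of reach is approached as far as the arm can. A call with a number of a shift or a turn outside -1 to 1 is refused whole. A call with a gripper value outside its range is refused whole. The fingers move at their own pace and stop on an object; the grip force is fixed at half the most. Time passes only in rows, so rows that do not move let the fingers close. It gives the time, the measured TCP pose, the force and the opening at its end, in the units of the state.
- observe(): the state, without advancing time (a new reading comes with each control period).
- get_image(name): name is "scene" or "top"; returns a dict with "pixels" (480x640x3 uint8, red, green, blue), "fx", "fy", "cx", "cy" (pixels), "k1" (the pictures are not rectified: a ray, as slopes to the right and down, at radius r is drawn at 1 + k1 r^2 times it, then the intrinsics apply), "position" and "orientation" of the camera in the world. Camera axes: x right, y up, looking along -z (the intrinsics and any distortion apply to the point x, -y, -z); pixel columns grow to the right and rows downward; lengths in m; the calibration is good to about 2 mm. A picture is of the moment at which its call begins. There is no depth.
- close_job(): hands the job in, once; it reports no verdict.
The state is a dict: "t": time; "qpos": joint angles; "joint_velocities": joint speeds; "effort": joint torques, N m; "position": TCP position; "orientation": TCP orientation; "ft_force": force on the tool from outside, world axes, zero at the start; "wrist_torque": the same for the moment, N m; "finger_gap": finger opening in m.
Only numpy, scipy, OpenCV 4.12 (cv2) and the standard library are available. Lean on these libraries where they do the work, as an engineer would, in place of code of your own. Each camera call takes 0.05 s, during which the arm holds its last target. There are 200 camera calls.

### The job

On the pipe-measuring board, push the grey sliding stop along its rail until its plunger clicks down into the notch beside the upright T-shaped marker pin. Then gently push the capped pipe along its channel, from the end away from the stop, until it is up against the stop, and leave the stop in its notch. Only push: do not grip or lift the pipe, and leave the loose things around the board alone.

Things in the scene. Friction and masses are not known exactly. Their poses are not given: they have to be found in the camera images.
- bench: Plywood board 165 mm wide (x -40 to +125), 620 mm long (y -340 to +280), 18 mm thick, fixed. Origin on the table under the centre line of the pipe channel; y runs along channel and rail (roughly to the robot's left), x across, away from the robot, z up. Channel: floor at z = 18 mm, between two aluminium strips with inner faces at x = -22 and +22 mm, tops at z = 30 mm.
- notch_mid (a point): Middle one of the three notches (V-shaped, 13 mm wide) in the steel bar beside the channel, at the bar's top: board x = 55, y = 75, z = 34 mm; the others are at y = 25 and 125 mm. The bar is 16 mm wide, from y = -45 to 235 mm. Axes as the board's.
- stop (a joint): Travel of the grey stop along its rail to the board's -y (towards the pipe), 0 to 0.21 m; the stop's middle is at board y = 0.20 minus this, so the notches are at 0.075, 0.125 and 0.175. Starts at 0 to 0.05. Slides both ways with 1 to 2 N of drag and stays where left; takes about 13 N to push out of a notch; within about 5 mm of a notch's middle it is drawn in.
- stop_face (a point): Middle of the stop's flat face towards the pipe (-y), at board x = 0, z = 40 mm, 20 mm to the -y side of the stop's middle; axes as the board's. The stop is a block 40 mm long in y, x = -25 to 73, z = 38 to 70 mm, with a 36 mm wide tongue below it in the channel. In the wanted notch this point is 20 mm to the -y side of the marker pin.
- stop_push (a point): Middle of a good pushing place on the stop's opposite (+y) face, at board x = 10 mm, z = 54 mm, 20 mm on the +y side of the stop's middle; the space above and behind it is free.
- plunger (a joint): How far the sprung plunger through the top of the stop has dropped: about 0 riding on the bar, about 0.005 m fully down in a notch (any notch). Its black knob, 20 mm across, at board x = 55 mm, has its top at z = 90 mm when up. It needs no touching.
- marker: Upright T-shaped steel marker pin, 48 mm tall: 10 mm stem with a cross bar on top, 36 mm in x, 12 mm in y; fixed at board x = 100 mm level with one of the three notches (at the other two are flat round plugs 6 mm high). Origin at its foot on its axis, at board z = 18 mm; axes as the board's: its board y is that of the wanted notch.
- pipe: White plastic pipe with closed flat ends, 40 mm diameter, 160 mm long, 110 to 230 g, lying loose in the channel. Origin on its axis at mid length, 38 mm above the table; its y axis is its length, so its ends are 80 mm either way. It slides along the channel with about 1 N. It starts with its origin at board y = -200 to -150 mm.
- coupling: Loose grey pipe coupling, an upright ring 72 mm across and 60 mm tall, on the table beyond the board; leave alone. Origin at the centre of its underside.
- tin: Loose tin, 72 mm across and 85 mm tall, on the table beyond the board; leave alone. Origin at the centre of its underside.
- reducer: Loose brass reducer, 52 mm across and 52 mm tall, on the table on the robot's side of the board; leave alone. Origin at the centre of its underside.
Things that resemble listed ones, but are neither listed nor needed, are in the scene too. Of the things shaped like the pipe, the white one is meant.

How it is judged (in metres and radians):
On the way, in this order (a step that is already met when the one before it is completed fails the run):
1. the stop's plunger is down in the notch beside the marker pin (value of joint plunger above 0.0025 m and y of stop_face in the frame of marker between -0.025 and -0.015 m), for 0.3 s.
2. the pipe is against the stop, which is still in that notch (all of step 1 and y of pipe in the frame of stop_face between -0.085 and -0.075 m and z of pipe in the frame of bench between 0.033 and 0.043 m and x of pipe in the frame of bench between -0.008 and 0.008 m and angle between the y axis of pipe and the y axis of bench, either way round below 0.12 rad), for 0.2 s.
At the end, for the whole second after the job is handed in: The plunger is down at least 2.5 mm in the notch beside the marker pin (stop within 5 mm of it), and the pipe lies flat in its channel with its end within 5 mm of the stop's face, at rest (all of step 2 and linear speed of pipe below 0.01 m/s); the robot touches nothing.
It fails at once if the pipe is lifted or tipped out of its channel (z of pipe in the frame of bench above 0.05 m or angle between the y axis of pipe and the y axis of bench, either way round above 0.25 rad).
It fails at once if the pipe is gripped or pushed hard, with over 25 N (contact force between the fingers and pipe above 25 N).
It fails at once if the coupling is pushed away or knocked over (distance of coupling from where it was at the start of the episode above 0.02 m or angle between coupling's own z axis and vertical above 0.4 rad).
It fails at once if the tin is pushed away or knocked over (distance of tin from where it was at the start of the episode above 0.02 m or angle between tin's own z axis and vertical above 0.4 rad).
It fails at once if the reducer is pushed away or knocked over (distance of reducer from where it was at the start of the episode above 0.02 m or angle between reducer's own z axis and vertical above 0.4 rad).
It also fails if it takes over 61 s, if anything falls off the work surface, if the arm or the gripper's body presses on something with over 40 N, if the wrist force passes 120 N, or if a joint passes its speed limit or range.

## Working session

There is one attempt and no reset: what is moved stays moved. The work goes in short steps, Python scripts to look and compute and a tool call to move; the robot and the scene stay as the last step left them, time stands still between calls to the robot, and variables do not carry over. Pictures are saved under pics/ and viewed, about 8 in all and at most 12, crops included, and the job is handed in when it is done.

Besides the shell and the picture viewer there is one more tool, called after "Emit:" by a JSON object that holds its "op" and its "data", one argument or row to a line. arm_command: Moves the arm, as the interface text tells. Its arguments: {"type":"object","properties":{"moves":{"type":"array","items":{"type":"object","properties":{"grip":{"type":"number"},"xyz":{"type":"array","items":{"type":"number","minimum":-1,"maximum":1}},"rot":{"type":"array","items":{"type":"number","minimum":-1,"maximum":1}}}}}},"required":["moves"]}

```bash
mkdir -p pics
cat > h.py <<'E'
import numpy as np, cv2
from cell import observe, get_image, close_job, tcp_to_grasp
def cam(n,f=None):
    im=get_image(n)
    if f: cv2.imwrite('pics/'+f, np.ascontiguousarray(im['pixels'][:,:,::-1]))
    return im
def ray(im,u,v):
    p=np.array([(u-im['cx'])/im['fx'],(v-im['cy'])/im['fy']]);q=p.copy()
    for _ in range(20): q=p/(1+im['k1']*(q@q))
    return np.array(im['position']),np.array(im['orientation'])@np.array([q[0],-q[1],-1])
def onz(im,u,v,z):
    o,d=ray(im,u,v); return o+d*(z-o[2])/d[2]
def proj(im,P):
    c=np.array(im['orientation']).T@(np.array(P)-np.array(im['position']))
    q=np.array([c[0],-c[1]])/-c[2]; q=q*(1+im['k1']*(q@q))
    return q[0]*im['fx']+im['cx'],q[1]*im['fy']+im['cy']
E
python3 - <<'E'
from h import *
for n in('scene','top'):
    im=cam(n,n+'0.png'); print(n,im['fx'],im['cx'],im['cy'],im['k1'],im['position'],np.round(im['orientation'],3).tolist())
s=observe();print(s['t'],s['position'],np.round(s['orientation'],3).tolist(),s['finger_gap'],tcp_to_grasp)
E
```

```text
scene 617.0286351074049 325.9572450846297 233.9561685049535 0.058406315327686316 [1.24724676 0.38771702 0.91444491] [[-0.528, -0.608, 0.593], [0.849, -0.378, 0.368], [0.0, 0.698, 0.716]]
top 468.5816481685022 318.3323282581788 232.20147084424016 -0.053982352881178045 [ 0.44210959 -0.05668678  1.07463435] [[-0.029, 0.997, -0.073], [-0.999, -0.028, 0.016], [0.014, 0.074, 0.997]]
0.1 [ 0.20317036 -0.56398509  0.23051236] [[0.339, -0.941, -0.001], [-0.941, -0.339, 0.001], [-0.002, -0.0, -1.0]] 0.08526869538510032 0.0187
```

View pics/top0.png

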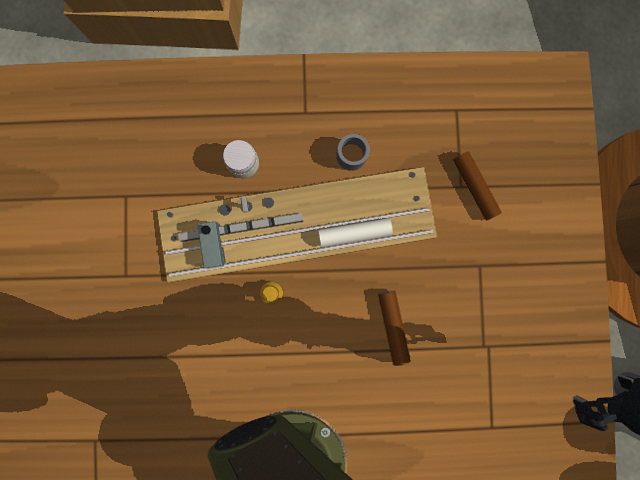

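View pics/scene0.png

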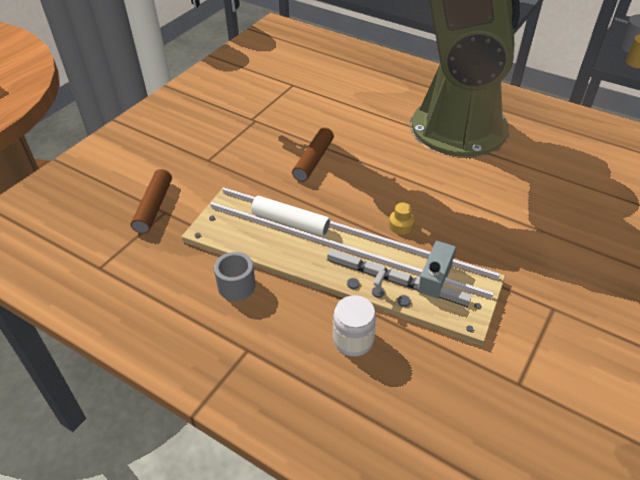

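The top view shows the board with corners near (155,211), (425,168), (437,236) and (166,281). The stop is at about (210,243), the white pipe spans (320..392, 233), and the T-marker is near (245,203), between plugs at (224,209) and (268,202). The tin is at (240,157), the coupling at (353,151) and the reducer at (271,292). I'll fit the board frame from the corners next.

```bash
cat >> h.py <<'E'
def bench(im, C):
    # corners: (+125,+280),(+125,-340),(-40,-340),(-40,280) at z=18mm
    W=np.array([onz(im,u,v,0.018)[:2] for u,v in C]); B=np.array([[125,280],[125,-340],[-40,-340],[-40,280]])/1000
    wc,bc=W.mean(0),B.mean(0); H=(B-bc).T@(W-wc); U,S,V=np.linalg.svd(H); R=V.T@U.T
    t=wc-R@bc; return R,t,W-(B@R.T+t)
E
python3 - <<'E'
from h import *
a=cv2.imread('pics/top0.png'); 
im=cam('top')
C=[(155,211),(425,168),(437,236),(166,281)]
g=cv2.cvtColor(a,cv2.COLOR_BGR2HSV)
for p in C: print(p,g[int(p[1])+ (6 if p[1]<220 else -6),p[0]+(6 if p[0]<300 else -6)], g[p[1]+(-8 if p[1]<220 else 8),p[0]])
R,t,e=bench(im,C); print('yaw',np.degrees(np.arctan2(R[1,0],R[0,0])),t,np.round(e*1000,1).tolist())
def b(u,v,z): return np.round((R.T@(onz(im,u,v,z)[:2]-t))*1000,0)
print('plugs/marker',b(224,210,.024),b(268,202,.024),b(246,203,.066)); print('pipe ends',b(320,237,.04),b(392,230,.04),'knob',b(205,230,.09),'tin',b(240,155,.085),'coup',b(353,150,.06),'red',b(271,292,.03))
crop=cv2.resize(a[150:300,140:300],None,fx=5,fy=4*1.0,interpolation=cv2.INTER_CUBIC)
cv2.imwrite('pics/c1.png',cv2.resize(a[160:280,145:305],None,fx=5,fy=5,interpolation=cv2.INTER_CUBIC))
E
```

```text
(155, 211) [ 20 121 165] [ 15 159 149]
(425, 168) [ 19 121 179] [ 15 160 124]
(437, 236) [ 15  31 182] [ 16 159 144]
(166, 281) [ 12  23 166] [ 15 158 142]
yaw 7.703203607417471 [ 0.4944262  -0.00112482] [[-2.3, 2.5], [-2.9, -2.5], [3.1, -0.5], [2.1, 0.4]]
plugs/marker [ 99. 126.] [101.  25.] [100.  70.]
pipe ends [  3. -77.] [  -8. -238.] knob [ 53. 161.] tin [202.  65.] coup [ 179. -180.] red [-100.   50.]
```

View pics/c1.png

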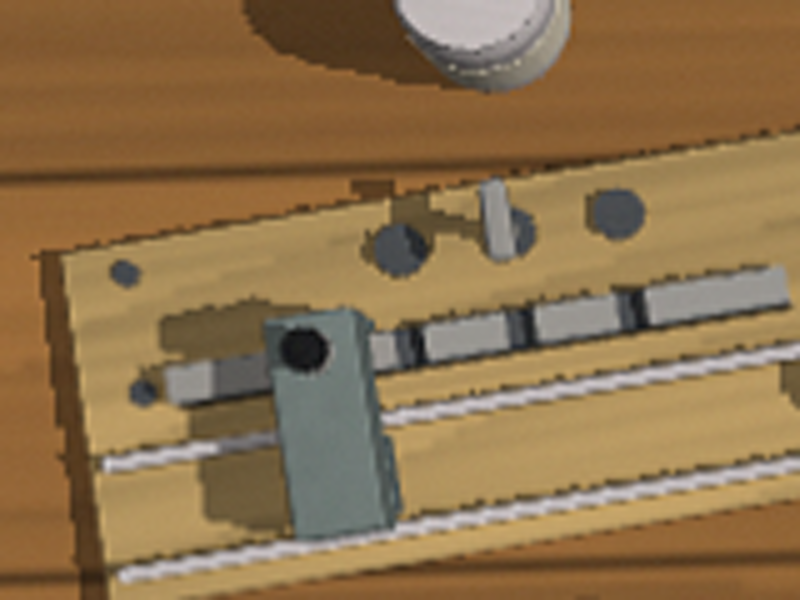

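The crop shows the marker's T at (495,220) with its base at (515,232), beside the middle notch at (520,328). The plugs are at (400,250) and (617,214), so the wanted notch is y = 75. The stop's knob is at (303,349), giving a stop y of about 161. I'll turn the tool while refining the fit.

Emit:
{"op": "arm_command", "data": {
  "moves": [
    {"grip": 1, "xyz": [0, 0, 0], "rot": [0, 0, -0.173]},
    {"grip": 1, "xyz": [0, 0, 0], "rot": [0, 0, -0.173]},
    {"grip": 1, "xyz": [0, 0, 0], "rot": [0, 0, -0.173]},
    {"grip": 1, "xyz": [0, 0, 0], "rot": [0, 0, -0.173]},
    {"grip": 1, "xyz": [0, 0, 0], "rot": [0, 0, -0.173]},
    {"grip": 1, "xyz": [0, 0, 0], "rot": [0, 0, -0.173]},
    {"grip": 1, "xyz": [0, 0, 0], "rot": [0, 0, -0.173]},
    {"grip": 1, "xyz": [0, 0, 0], "rot": [0, 0, -0.173]},
    {"grip": 1, "xyz": [0, 0, 0], "rot": [0, 0, -0.173]},
    {"grip": 1, "xyz": [0, 0, 0], "rot": [0, 0, -0.173]}
  ]
}}

```text
t: 1.15
position: [0.2033, -0.5642, 0.2309]
orientation: [[0.99, 0.139, -0.0], [0.139, -0.99, 0.001], [-0.0, -0.001, -1.0]]
ft_force: [0.4, -0.4, -0.2]
finger_gap: -0.0002
```

```bash
cat >> h.py <<'E'
def fit(im):
    P=[(158,211,125,280,18),(425.5,168,125,-340,18),(437,236.5,-40,-340,18),(225,210,100,125,24),(268.4,202.8,100,25,24),(248,206.4,100,75,24)]
    W=np.array([onz(im,u,v,z/1000)[:2] for u,v,_,_,z in P]);B=np.array([p[2:4] for p in P])/1000
    wc,bc=W.mean(0),B.mean(0);U,S,V=np.linalg.svd((B-bc).T@(W-wc));R=V.T@U.T;t=wc-R@bc
    return R,t,W-(B@R.T+t)
E
python3 - <<'E'
from h import *
im=cam('top');R,t,e=fit(im);print('yaw',np.degrees(np.arctan2(R[1,0],R[0,0])),t,np.round(e*1000,1).tolist())
def b(u,v,z): return np.round((R.T@(onz(im,u,v,z)[:2]-t))*1000,1)
print('strips',b(166,253,.03),b(305,230,.03),b(169,275,.03),b(305,253,.03),'knob',b(205.6,229.8,.09))
g=cv2.cvtColor(im['pixels'],cv2.COLOR_RGB2HSV); m=((g[...,1]<45)&(g[...,2]>150)).astype('uint8'); m[:,:310]=0;m[:,400:]=0;m[:200]=0;m[260:]=0
m=cv2.morphologyEx(m,cv2.MORPH_OPEN,np.ones((7,7)));c=max(cv2.findContours(m,0,2)[0],key=cv2.contourArea);r=cv2.minAreaRect(c);bx=cv2.boxPoints(r)
print(r,[b(u,v,.045) for u,v in bx],'mid',b(*r[0],.05))
s=observe();T=np.array(s['orientation']);print(s['t'],s['position'],'tool yaw',np.degrees(np.arctan2(T[1,0],T[0,0])),'board tcp',R.T@(np.array(s['position'])[:2]-t),s['qpos'],s['ft_force'],s['finger_gap'])
E
```

```text
yaw 7.822144918929362 [ 0.49314428 -0.00357611] [[-0.6, -2.1], [-2.4, -1.5], [2.6, 2.0], [0.2, 1.1], [0.2, 1.9], [0.1, -1.4]]
strips [ 25.7 269.8] [ 25.7 -44.6] [-23.8 270.2] [-25.1 -36.2] knob [ 55.6 162. ]
((355.5405578613281, 232.24325561523438), (16.111099243164062, 72.66435241699219), 80.53767395019531) [array([ 19. , -73.6]), array([  19.2, -234.7]), array([ -16.5, -234.3]), array([-16.5, -73.6])] mid [   1.  -153.3]
1.2 [ 0.20328421 -0.56424807  0.2309461 ] tool yaw 8.26144121013407 board tcp [-0.36346963 -0.51600556] [-7.01875014e+01  1.79793044e+01 -2.72142055e+00  6.93408033e+01
  5.46087990e-04  1.15510600e+01] [ 0.34101889 -0.45113136 -0.16112537] -0.0002709181936976537
```

Emit:
{"op": "arm_command", "data": {
  "moves": [
    {"grip": 1, "xyz": [0.207, -0.135, 0], "rot": [0, 0, 0.01]},
    {"grip": 1, "xyz": [0.207, -0.135, 0], "rot": [0, 0, 0]},
    {"grip": 1, "xyz": [0.207, -0.135, 0], "rot": [0, 0, 0]},
    {"grip": 1, "xyz": [0.207, -0.135, 0], "rot": [0, 0, 0]},
    {"grip": 1, "xyz": [0.207, -0.135, 0], "rot": [0, 0, 0]},
    {"grip": 1, "xyz": [0.207, -0.135, 0], "rot": [0, 0, 0]},
    {"grip": 1, "xyz": [0.207, -0.135, 0], "rot": [0, 0, 0]},
    {"grip": 1, "xyz": [0.207, -0.135, 0], "rot": [0, 0, 0]},
    {"grip": 1, "xyz": [0.207, -0.135, 0], "rot": [0, 0, 0]},
    {"grip": 1, "xyz": [0, -0.225, 0], "rot": [0, 0, 0]},
    {"grip": 1, "xyz": [0, -0.225, 0], "rot": [0, 0, 0]},
    {"grip": 1, "xyz": [0, -0.225, 0], "rot": [0, 0, 0]},
    {"grip": 1, "xyz": [0, -0.225, 0], "rot": [0, 0, 0]},
    {"grip": 1, "xyz": [0, -0.225, 0], "rot": [0, 0, 0]},
    {"grip": 1, "xyz": [0, -0.225, 0], "rot": [0, 0, 0]},
    {"grip": 1, "xyz": [0, -0.225, 0], "rot": [0, 0, 0]},
    {"grip": 1, "xyz": [0, -0.225, 0], "rot": [0, 0, 0]},
    {"grip": 1, "xyz": [0, -0.225, 0], "rot": [0, 0, 0]},
    {"grip": 1, "xyz": [0, -0.225, 0], "rot": [0, 0, 0]},
    {"grip": 1, "xyz": [0, -0.225, 0], "rot": [0, 0, 0]}
  ]
}}

```text
t: 3.2
position: [0.4795, 0.2165, 0.2313]
orientation: [[0.992, 0.123, 0.0], [0.123, -0.992, -0.0], [0.0, 0.0, -1.0]]
ft_force: [0.4, 0.5, -0.5]
finger_gap: -0.0003
```

```bash
cat >> h.py <<'E'
Rb=np.array([[np.cos(np.radians(7.82)),-np.sin(np.radians(7.82))],[np.sin(np.radians(7.82)),np.cos(np.radians(7.82))]]);tb=np.array([0.49314,-0.00358])
def st():
    s=observe();T=np.array(s['orientation']);p=np.array(s['position'])
    print('t',round(s['t'],2),'board mm',np.round(Rb.T@(p[:2]-tb)*1000,1),'z',round(p[2]*1000,1),'yaw',round(np.degrees(np.arctan2(T[1,0],T[0,0])),2),'F board',np.round(Rb.T@np.array(s['ft_force'])[:2],2),round(s['ft_force'][2],2))
E
python3 -c "
from h import *
st()"
```

```text
t 3.2 board mm [ 16.4 219.9] z 231.3 yaw 7.06 F board [0.52 0.45] -0.45
```

Emit:
{"op": "arm_command", "data": {
  "moves": [
    {"grip": 1, "xyz": [-0.03, 0, 0.115], "rot": [0, 0, -0.015]},
    {"grip": 1, "xyz": [0, 0, 0.115], "rot": [0, 0, 0]},
    {"grip": 1, "xyz": [0, 0, 0.115], "rot": [0, 0, 0]},
    {"grip": 1, "xyz": [0, 0, 0.115], "rot": [0, 0, 0]},
    {"grip": 1, "xyz": [0, 0, 0.115], "rot": [0, 0, 0]},
    {"grip": 1, "xyz": [0, 0, 0.115], "rot": [0, 0, 0]},
    {"grip": 1, "xyz": [0, 0, 0.115], "rot": [0, 0, 0]},
    {"grip": 1, "xyz": [0, 0, 0.1], "rot": [0, 0, 0]},
    {"grip": 1, "xyz": [0, 0, 0], "rot": [0, 0, 0]},
    {"grip": 1, "xyz": [0, 0, 0], "rot": [0, 0, 0]}
  ]
}}

```text
t: 4.2
position: [0.4739, 0.2139, 0.0503]
orientation: [[0.991, 0.136, -0.001], [0.136, -0.991, -0.0], [-0.001, 0.0, -1.0]]
ft_force: [-0.3, -0.0, -0.0]
finger_gap: -0.0002
```

```bash
python3 -c "
from h import *
st();cam('scene','s1.png')"
```

```text
t 4.2 board mm [ 10.5 218.1] z 50.3 yaw 7.82 F board [-0.31  0.01] -0.01
```

View pics/s1.png

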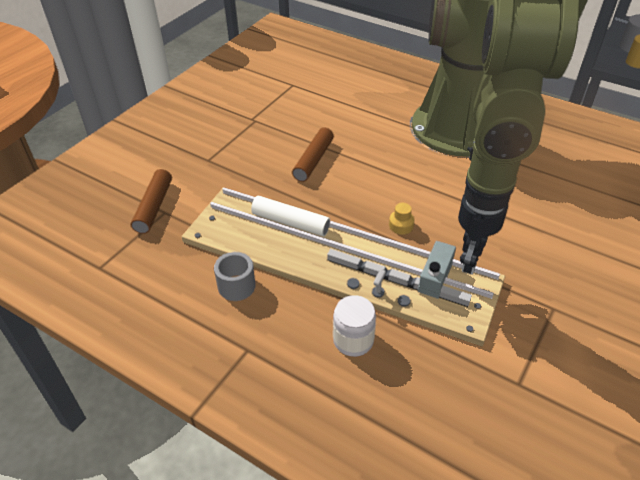

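The picture shows the fingers at (470,265), just behind the stop and clear of everything. I'll push slowly through the first notch.

Emit:
{"op": "arm_command", "data": {
  "moves": [
    {"grip": 1, "xyz": [0, 0.03, 0], "rot": [0, 0, 0]},
    {"grip": 1, "xyz": [0, 0.03, 0], "rot": [0, 0, 0]},
    {"grip": 1, "xyz": [0, 0.03, 0], "rot": [0, 0, 0]},
    {"grip": 1, "xyz": [0, 0.02, 0], "rot": [0, 0, 0]},
    {"grip": 1, "xyz": [0, 0.018, 0], "rot": [0, 0, 0]},
    {"grip": 1, "xyz": [0, 0.018, 0], "rot": [0, 0, 0]},
    {"grip": 1, "xyz": [0, 0.018, 0], "rot": [0, 0, 0]},
    {"grip": 1, "xyz": [0, 0.018, 0], "rot": [0, 0, 0]},
    {"grip": 1, "xyz": [0, 0.018, 0], "rot": [0, 0, 0]},
    {"grip": 1, "xyz": [0, 0.018, 0], "rot": [0, 0, 0]},
    {"grip": 1, "xyz": [0, 0.018, 0], "rot": [0, 0, 0]},
    {"grip": 1, "xyz": [0, 0.018, 0], "rot": [0, 0, 0]},
    {"grip": 1, "xyz": [0, 0.018, 0], "rot": [0, 0, 0]},
    {"grip": 1, "xyz": [0, 0.018, 0], "rot": [0, 0, 0]}
  ]
}}

```text
t: 5.65
position: [0.4817, 0.1556, 0.0499]
orientation: [[0.991, 0.137, -0.001], [0.137, -0.991, -0.001], [-0.001, 0.001, -1.0]]
ft_force: [-0.9, 9.5, -0.1]
finger_gap: -0.0001
```

```bash
python3 -c "
from h import *
st()"
```

```text
t 5.65 board mm [ 10.3 159.3] z 49.9 yaw 7.87 F board [0.43 9.56] -0.11
```

Emit:
{"op": "arm_command", "data": {
  "moves": [
    {"grip": 1, "xyz": [0, 0.012, 0], "rot": [0, 0, 0]},
    {"grip": 1, "xyz": [0, 0.012, 0], "rot": [0, 0, 0]},
    {"grip": 1, "xyz": [0, 0.012, 0], "rot": [0, 0, 0]},
    {"grip": 1, "xyz": [0, 0.012, 0], "rot": [0, 0, 0]},
    {"grip": 1, "xyz": [0, 0.015, 0], "rot": [0, 0, 0]},
    {"grip": 1, "xyz": [0, 0.015, 0], "rot": [0, 0, 0]},
    {"grip": 1, "xyz": [0, 0.015, 0], "rot": [0, 0, 0]},
    {"grip": 1, "xyz": [0, 0.015, 0], "rot": [0, 0, 0]},
    {"grip": 1, "xyz": [0, 0.015, 0], "rot": [0, 0, 0]}
  ]
}}

```text
t: 6.55
position: [0.485, 0.1318, 0.0499]
orientation: [[0.991, 0.137, -0.001], [0.137, -0.991, -0.0], [-0.001, 0.0, -1.0]]
ft_force: [-1.3, 3.4, -2.3]
finger_gap: 0.0
```

Run:
```python
from h import *
st()
im=cam('top');
def b(u,v,z): return np.round((Rb.T@(onz(im,u,v,z)[:2]-tb))*1000,1)
a=im['pixels'][160:280,145:305,::-1]
cv2.imwrite('pics/c2.png',cv2.resize(a,None,fx=5,fy=5,interpolation=cv2.INTER_CUBIC))
g=im['pixels'].max(2);m=(g<45).astype('uint8');m[:215]=0;m[245:]=0;m[:,:195]=0;m[:,260:]=0
for c in cv2.findContours(m,0,2)[0]:
    M=cv2.moments(c)
    if M['m00']>20: print(M['m00'],b(M['m10']/M['m00'],M['m01']/M['m00'],.09))
```

```text
t 6.55 board mm [ 10.3 135.2] z 49.9 yaw 7.88 F board [-0.78  3.57] -2.34
47.0 [ 56.8 103. ]
78.0 [ 43.2 125.1]
182.5 [ 55.5 175.9]
```

View pics/c2.png

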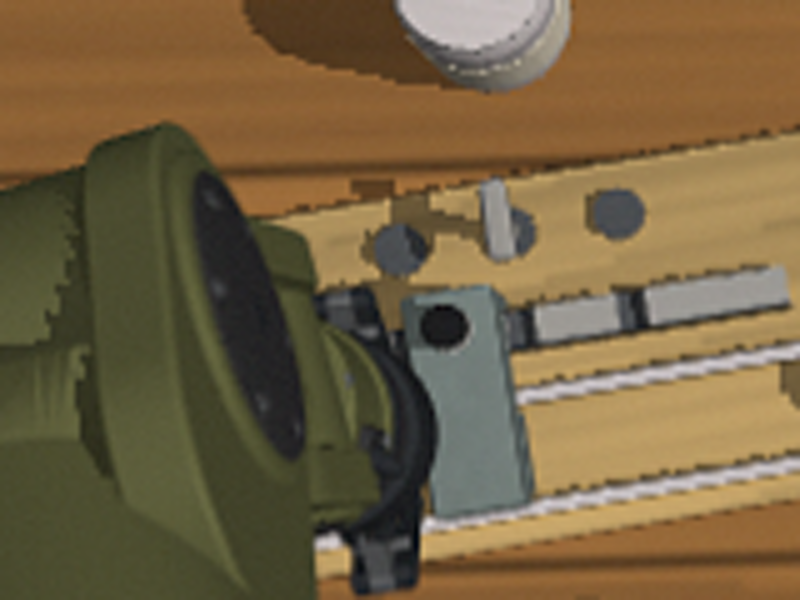

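The crop shows the stop between the first and middle notches, with the knob at (443,326), giving y ≈ 103. The TCP is therefore about 32 mm behind the stop's middle.

Emit:
{"op": "arm_command", "data": {
  "moves": [
    {"grip": 1, "xyz": [0, 0.014, 0], "rot": [0, 0, 0]},
    {"grip": 1, "xyz": [0, 0.014, 0], "rot": [0, 0, 0]},
    {"grip": 1, "xyz": [0, 0.014, 0], "rot": [0, 0, 0]},
    {"grip": 1, "xyz": [0, 0.014, 0], "rot": [0, 0, 0]},
    {"grip": 1, "xyz": [0, 0.014, 0], "rot": [0, 0, 0]},
    {"grip": 1, "xyz": [0, 0.014, 0], "rot": [0, 0, 0]},
    {"grip": 1, "xyz": [0, 0.014, 0], "rot": [0, 0, 0]},
    {"grip": 1, "xyz": [0, 0.01, 0], "rot": [0, 0, 0]},
    {"grip": 1, "xyz": [0, 0, 0], "rot": [0, 0, 0]}
  ]
}}

```text
t: 7.5
position: [0.4895, 0.11, 0.0508]
orientation: [[0.991, 0.137, 0.002], [0.137, -0.991, -0.001], [0.002, 0.002, -1.0]]
ft_force: [1.2, -0.4, -0.3]
finger_gap: -0.0
```

```bash
cat >> h.py <<'E'
def knob(lo,hi):
    im=cam('top')
    g=im['pixels'].max(2);m=(g<45).astype('uint8');x0,x1=lo,hi
    m[:212]=0;m[245:]=0;m[:,:x0]=0;m[:,x1:]=0
    for c in cv2.findContours(m,0,2)[0]:
        M=cv2.moments(c)
        if M['m00']>15:
            u,v=M['m10']/M['m00'],M['m01']/M['m00'];print('knob',M['m00'],np.round((Rb.T@(onz(im,u,v,.087)[:2]-tb))*1000,1),round(u),round(v))
E
python3 -c "
from h import *
st();knob(225,270)"
```

```text
t 7.5 board mm [ 11.8 113. ] z 50.8 yaw 7.85 F board [ 1.17 -0.52] -0.29
knob 50.0 [56.4 76.6] 246 223
knob 57.5 [ 43.5 101.1] 235 231
```

Emit:
{"op": "arm_command", "data": {
  "moves": [
    {"grip": 1, "xyz": [0, -0.06, 0], "rot": [0, 0, 0]},
    {"grip": 1, "xyz": [0, -0.06, 0], "rot": [0, 0, 0]},
    {"grip": 1, "xyz": [0, 0, -0.2], "rot": [0, 0, 0]},
    {"grip": 1, "xyz": [0, 0, -0.2], "rot": [0, 0, 0]},
    {"grip": 1, "xyz": [0, 0, -0.2], "rot": [0, 0, 0]},
    {"grip": 1, "xyz": [-0.055, 0.2, 0], "rot": [0, 0, 0]},
    {"grip": 1, "xyz": [0, 0.205, 0], "rot": [0, 0, 0]},
    {"grip": 1, "xyz": [0, 0.205, 0], "rot": [0, 0, 0]},
    {"grip": 1, "xyz": [0, 0.205, 0], "rot": [0, 0, 0]},
    {"grip": 1, "xyz": [0, 0.205, 0], "rot": [0, 0, 0]},
    {"grip": 1, "xyz": [0, 0.205, 0], "rot": [0, 0, 0]},
    {"grip": 1, "xyz": [0, 0.205, 0], "rot": [0, 0, 0]},
    {"grip": 1, "xyz": [0, 0.205, 0], "rot": [0, 0, 0]},
    {"grip": 1, "xyz": [0, 0.205, 0], "rot": [0, 0, 0]},
    {"grip": 1, "xyz": [0, 0.205, 0], "rot": [0, 0, 0]},
    {"grip": 1, "xyz": [0, 0, 0], "rot": [0, 0, 0]}
  ]
}}

```text
t: 9.15
position: [0.5316, -0.2757, 0.1701]
orientation: [[0.991, 0.134, 0.001], [0.134, -0.991, -0.002], [0.001, 0.002, -1.0]]
ft_force: [0.6, -0.4, -0.3]
finger_gap: -0.0002
```

Run:
```python
from h import *
st();knob(225,270)
im=cam('scene');a=im['pixels'][170:350,180:420,::-1]
cv2.imwrite('pics/c3.png',cv2.resize(im['pixels'][170:350,180:520,::-1],None,fx=2.3,fy=2.3,interpolation=cv2.INTER_CUBIC))
```

```text
t 9.15 board mm [   1.1 -274.8] z 170.1 yaw 7.68 F board [ 0.53 -0.43] -0.29
knob 46.0 [56.5 76.7] 246 223
```

View pics/c3.png

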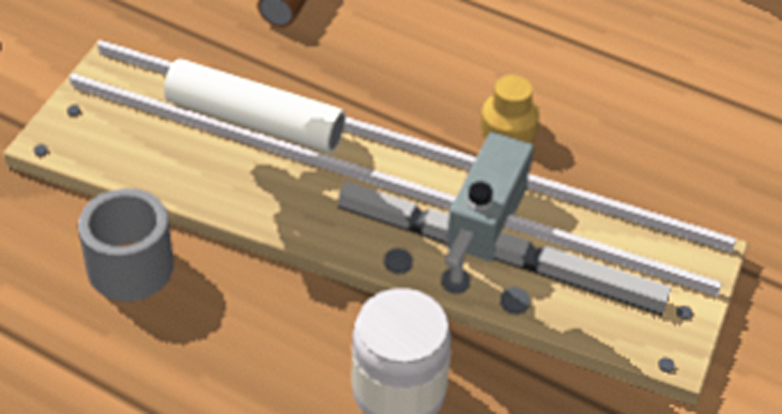

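The crop shows the stop beside the T-marker, with the knob at (480,193) low against the block. Notches are visible on both sides of it, so it is seated in the middle one. Knob y measures 76.7, where about 75–76 is expected. Next I'll go down behind the pipe.

Emit:
{"op": "arm_command", "data": {
  "moves": [
    {"grip": 1, "xyz": [0, 0, 0.165], "rot": [0, 0, 0]},
    {"grip": 1, "xyz": [0, 0, 0.165], "rot": [0, 0, 0]},
    {"grip": 1, "xyz": [0, 0, 0.165], "rot": [0, 0, 0]},
    {"grip": 1, "xyz": [0, 0, 0.165], "rot": [0, 0, 0]},
    {"grip": 1, "xyz": [0, 0, 0], "rot": [0, 0, 0]},
    {"grip": 1, "xyz": [0, -0.04, 0], "rot": [0, 0, 0]},
    {"grip": 1, "xyz": [0, -0.04, 0], "rot": [0, 0, 0]},
    {"grip": 1, "xyz": [0, -0.02, 0], "rot": [0, 0, 0]},
    {"grip": 1, "xyz": [0, -0.02, 0], "rot": [0, 0, 0]},
    {"grip": 1, "xyz": [0, -0.02, 0], "rot": [0, 0, 0]},
    {"grip": 1, "xyz": [0, -0.02, 0], "rot": [0, 0, 0]},
    {"grip": 1, "xyz": [0, -0.02, 0], "rot": [0, 0, 0]},
    {"grip": 1, "xyz": [0, -0.02, 0], "rot": [0, 0, 0]}
  ]
}}

```text
t: 10.55
position: [0.5252, -0.2327, 0.0386]
orientation: [[0.991, 0.137, 0.001], [0.137, -0.991, -0.001], [0.001, 0.001, -1.0]]
ft_force: [1.5, -1.7, 1.3]
finger_gap: 0.0
```

```bash
cat >> h.py <<'E'
def pipe():
    im=cam('top');o=proj(im,[*(Rb@np.array([0,-.09])+tb),.04])
    g=cv2.cvtColor(im['pixels'],cv2.COLOR_RGB2HSV); m=((g[...,1]<45)&(g[...,2]>150)).astype('uint8')
    q=np.array([proj(im,[*(Rb@np.array(c)+tb),.04]) for c in[(-.021,-.26),(.021,-.26),(.021,.06),(-.021,.06)]]).astype(np.int32)
    k=np.zeros_like(m);cv2.fillPoly(k,[q],1);m=cv2.morphologyEx(m*k,cv2.MORPH_OPEN,np.ones((5,5)))
    c=max(cv2.findContours(m,0,2)[0],key=cv2.contourArea)
    print('pipe ends',[np.round((Rb.T@(onz(im,u,v,.045)[:2]-tb))*1000,1).tolist() for u,v in cv2.boxPoints(cv2.minAreaRect(c))])
E
python3 -c "
from h import *
st();pipe()"
```

```text
t 10.55 board mm [   0.6 -231.4] z 38.6 yaw 7.86 F board [ 1.28 -1.92] 1.25
pipe ends [[19.0, -63.8], [7.1, -135.6], [-25.5, -130.0], [-13.6, -58.4]]
```

Emit:
{"op": "arm_command", "data": {
  "moves": [
    {"grip": 1, "xyz": [0, -0.025, 0], "rot": [0, 0, 0]},
    {"grip": 1, "xyz": [0, -0.025, 0], "rot": [0, 0, 0]},
    {"grip": 1, "xyz": [0, -0.025, 0], "rot": [0, 0, 0]},
    {"grip": 1, "xyz": [0, -0.025, 0], "rot": [0, 0, 0]},
    {"grip": 1, "xyz": [0, -0.025, 0], "rot": [0, 0, 0]},
    {"grip": 1, "xyz": [0, -0.025, 0], "rot": [0, 0, 0]},
    {"grip": 1, "xyz": [0, -0.025, 0], "rot": [0, 0, 0]},
    {"grip": 1, "xyz": [0, -0.025, 0], "rot": [0, 0, 0]},
    {"grip": 1, "xyz": [0, -0.025, 0], "rot": [0, 0, 0]},
    {"grip": 1, "xyz": [0, -0.025, 0], "rot": [0, 0, 0]},
    {"grip": 1, "xyz": [0, -0.025, 0], "rot": [0, 0, 0]},
    {"grip": 1, "xyz": [0, -0.025, 0], "rot": [0, 0, 0]},
    {"grip": 1, "xyz": [0, -0.025, 0], "rot": [0, 0, 0]},
    {"grip": 1, "xyz": [0, -0.025, 0], "rot": [0, 0, 0]},
    {"grip": 1, "xyz": [0, -0.025, 0], "rot": [0, 0, 0]},
    {"grip": 1, "xyz": [0, -0.025, 0], "rot": [0, 0, 0]},
    {"grip": 1, "xyz": [0, -0.025, 0], "rot": [0, 0, 0]},
    {"grip": 1, "xyz": [0, -0.02, 0], "rot": [0, 0, 0]},
    {"grip": 1, "xyz": [0, -0.01, 0], "rot": [0, 0, 0]},
    {"grip": 1, "xyz": [0, -0.01, 0], "rot": [0, 0, 0]}
  ]
}}

```text
t: 12.6
position: [0.5121, -0.1401, 0.0383]
orientation: [[0.991, 0.137, -0.0], [0.137, -0.991, 0.0], [-0.0, -0.0, -1.0]]
ft_force: [1.4, -0.7, 0.1]
finger_gap: 0.0001
```

```bash
python3 -c "
from h import *
st();pipe();knob(225,270)"
```

```text
t 12.6 board mm [   0.2 -137.8] z 38.3 yaw 7.9 F board [ 1.28 -0.84] 0.11
pipe ends [[16.8, 30.2], [4.9, -41.4], [-25.5, -36.3], [-13.6, 35.1]]
knob 25.0 [ 49.2 117.8] 227 229
knob 53.0 [56.1 76.3] 246 223
```

Emit:
{"op": "arm_command", "data": {
  "moves": [
    {"grip": 1, "xyz": [0, -0.012, 0], "rot": [0, 0, 0]},
    {"grip": 1, "xyz": [0, -0.012, 0], "rot": [0, 0, 0]},
    {"grip": 1, "xyz": [0, -0.012, 0], "rot": [0, 0, 0]},
    {"grip": 1, "xyz": [0, -0.012, 0], "rot": [0, 0, 0]},
    {"grip": 1, "xyz": [0, -0.012, 0], "rot": [0, 0, 0]},
    {"grip": 1, "xyz": [0, -0.01, 0], "rot": [0, 0, 0]},
    {"grip": 1, "xyz": [0, -0.006, 0], "rot": [0, 0, 0]},
    {"grip": 1, "xyz": [0, -0.006, 0], "rot": [0, 0, 0]},
    {"grip": 1, "xyz": [0, -0.006, 0], "rot": [0, 0, 0]},
    {"grip": 1, "xyz": [0, 0, 0], "rot": [0, 0, 0]}
  ]
}}

```text
t: 13.7
position: [0.5097, -0.1227, 0.0383]
orientation: [[0.991, 0.137, -0.0], [0.137, -0.991, 0.0], [0.0, -0.0, -1.0]]
ft_force: [-0.0, 0.5, -0.0]
finger_gap: -0.0002
```

```bash
python3 -c "
from h import *
st();pipe();knob(225,270)"
```

```text
t 13.7 board mm [   0.2 -120.2] z 38.3 yaw 7.9 F board [0.05 0.49] -0.03
pipe ends [[17.5, 47.9], [5.2, -25.8], [-27.3, -20.5], [-15.1, 53.1]]
knob 24.0 [ 48.9 117.8] 227 230
knob 53.0 [56.1 76.3] 246 223
```

Emit:
{"op": "arm_command", "data": {
  "moves": [
    {"grip": 1, "xyz": [0, -0.004, 0], "rot": [0, 0, 0]},
    {"grip": 1, "xyz": [0, -0.004, 0], "rot": [0, 0, 0]},
    {"grip": 1, "xyz": [0, -0.004, 0], "rot": [0, 0, 0]},
    {"grip": 1, "xyz": [0, -0.004, 0], "rot": [0, 0, 0]}
  ]
}}

```text
t: 14.2
position: [0.5093, -0.1198, 0.0383]
orientation: [[0.991, 0.137, 0.0], [0.137, -0.991, -0.0], [0.0, 0.0, -1.0]]
ft_force: [-0.2, -1.4, 0.5]
finger_gap: -0.0001
```

Emit:
{"op": "arm_command", "data": {
  "moves": [
    {"grip": 1, "xyz": [0, -0.003, 0], "rot": [0, 0, 0]}
  ]
}}

```text
t: 14.3
position: [0.5092, -0.1191, 0.0383]
orientation: [[0.991, 0.137, 0.0], [0.137, -0.991, -0.0], [0.0, 0.0, -1.0]]
ft_force: [0.2, -0.8, -0.5]
finger_gap: 0.0002
```

```bash
python3 -c "
from h import *
st();pipe();knob(225,270)"
```

```text
t 14.3 board mm [   0.2 -116.7] z 38.3 yaw 7.89 F board [ 0.13 -0.8 ] -0.55
pipe ends [[18.2, 52.3], [6.3, -19.3], [-26.2, -14.0], [-14.4, 57.4]]
knob 26.5 [ 48.9 118. ] 227 230
knob 53.0 [56.1 76.3] 246 223
```

One small row at a time until the force rises.

Emit:
{"op": "arm_command", "data": {
  "moves": [
    {"grip": 1, "xyz": [0, -0.004, 0], "rot": [0, 0, 0]}
  ]
}}

```text
t: 14.5
position: [0.5092, -0.1184, 0.0383]
orientation: [[0.991, 0.137, 0.0], [0.137, -0.991, -0.0], [0.0, 0.0, -1.0]]
ft_force: [0.1, -1.7, 0.3]
finger_gap: 0.0004
```

Emit:
{"op": "arm_command", "data": {
  "moves": [
    {"grip": 1, "xyz": [0, -0.003, 0], "rot": [0, 0, 0]}
  ]
}}

```text
t: 14.6
position: [0.5091, -0.1178, 0.0384]
orientation: [[0.991, 0.137, 0.0], [0.137, -0.991, -0.0], [0.0, 0.0, -1.0]]
ft_force: [0.6, -2.1, 0.3]
finger_gap: -0.0001
```

Emit:
{"op": "arm_command", "data": {
  "moves": [
    {"grip": 1, "xyz": [0, 0, 0], "rot": [0, 0, 0]}
  ]
}}

```text
t: 14.7
position: [0.509, -0.1177, 0.0383]
orientation: [[0.991, 0.137, 0.0], [0.137, -0.991, 0.0], [0.0, -0.0, -1.0]]
ft_force: [0.6, -1.1, 0.7]
finger_gap: 0.0
```

Emit:
{"op": "arm_command", "data": {
  "moves": [
    {"grip": 1, "xyz": [0, -0.004, 0], "rot": [0, 0, 0]}
  ]
}}

```text
t: 14.8
position: [0.5089, -0.117, 0.0383]
orientation: [[0.991, 0.137, 0.0], [0.137, -0.991, -0.0], [0.0, 0.0, -1.0]]
ft_force: [-0.1, -1.6, 0.5]
finger_gap: 0.0002
```

Emit:
{"op": "arm_command", "data": {
  "moves": [
    {"grip": 1, "xyz": [0, -0.004, 0], "rot": [0, 0, 0]}
  ]
}}

```text
t: 14.9
position: [0.5088, -0.1162, 0.0383]
orientation: [[0.991, 0.137, 0.0], [0.137, -0.991, -0.0], [0.0, 0.0, -1.0]]
ft_force: [0.7, -0.6, 1.0]
finger_gap: -0.0002
```

```bash
python3 -c "
from h import *
st();pipe();knob(225,270)
im=cam('scene');cv2.imwrite('pics/c4.png',cv2.resize(im['pixels'][190:310,300:460,::-1],None,fx=5,fy=5,interpolation=cv2.INTER_CUBIC))"
```

```text
t 14.9 board mm [   0.2 -113.7] z 38.3 yaw 7.88 F board [ 0.6  -0.65] 1.02
pipe ends [[16.4, 54.8], [4.8, -14.6], [-25.5, -9.7], [-14.0, 59.6]]
knob 25.0 [ 48.6 118.2] 227 230
knob 54.0 [56.2 76.2] 246 223
```

View pics/c4.png

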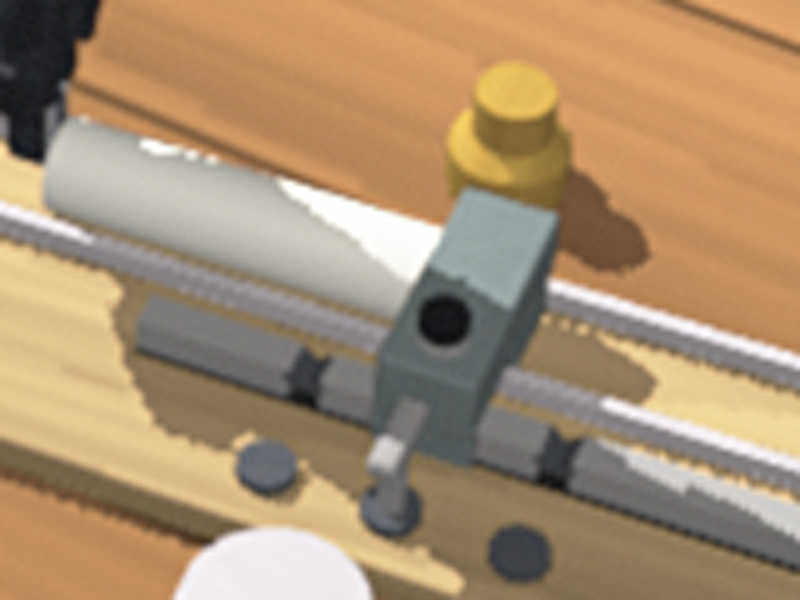

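The scene crop shows the pipe's end at or very near the stop's face at (430,250), with the stop still beside the marker. No force rise yet, so I'll creep on.

Emit:
{"op": "arm_command", "data": {
  "moves": [
    {"grip": 1, "xyz": [0, -0.003, 0], "rot": [0, 0, 0]}
  ]
}}

```text
t: 15.15
position: [0.5087, -0.1156, 0.0383]
orientation: [[0.991, 0.137, 0.0], [0.137, -0.991, -0.0], [-0.0, 0.0, -1.0]]
ft_force: [-0.9, -2.0, 0.6]
finger_gap: 0.0001
```

Emit:
{"op": "arm_command", "data": {
  "moves": [
    {"grip": 1, "xyz": [0, -0.003, 0], "rot": [0, 0, 0]}
  ]
}}

```text
t: 15.25
position: [0.5087, -0.1151, 0.0383]
orientation: [[0.991, 0.137, 0.0], [0.137, -0.991, -0.0], [0.0, 0.0, -1.0]]
ft_force: [0.2, -4.0, 0.6]
finger_gap: -0.0
```

Emit:
{"op": "arm_command", "data": {
  "moves": [
    {"grip": 1, "xyz": [0, -0.003, 0], "rot": [0, 0, 0]}
  ]
}}

```text
t: 15.35
position: [0.5086, -0.115, 0.0384]
orientation: [[0.991, 0.137, 0.0], [0.137, -0.991, -0.002], [-0.0, 0.002, -1.0]]
ft_force: [1.1, -4.4, 0.7]
finger_gap: 0.0002
```

The force rose to 4.4 N and motion stopped, so the pipe is against the stop. I'll hold, then back off and lift clear.

Emit:
{"op": "arm_command", "data": {
  "moves": [
    {"grip": 1, "xyz": [0, 0, 0], "rot": [0, 0, 0]},
    {"grip": 1, "xyz": [0, 0, 0], "rot": [0, 0, 0]},
    {"grip": 1, "xyz": [0, 0, 0], "rot": [0, 0, 0]},
    {"grip": 1, "xyz": [0, 0.02, 0], "rot": [0, 0, 0]},
    {"grip": 1, "xyz": [0, 0.1, 0], "rot": [0, 0, 0]},
    {"grip": 1, "xyz": [0, 0.2, 0], "rot": [0, 0, 0]},
    {"grip": 1, "xyz": [0, 0.2, 0], "rot": [0, 0, 0]},
    {"grip": 1, "xyz": [0, 0, -0.2], "rot": [0, 0, 0]},
    {"grip": 1, "xyz": [0, 0, -0.2], "rot": [0, 0, 0]},
    {"grip": 1, "xyz": [0, 0, -0.2], "rot": [0, 0, 0]},
    {"grip": 1, "xyz": [0, 0.2, 0], "rot": [0, 0, 0]},
    {"grip": 1, "xyz": [0, 0.2, 0], "rot": [0, 0, 0]},
    {"grip": 1, "xyz": [0, 0, 0], "rot": [0, 0, 0]},
    {"grip": 1, "xyz": [0, 0, 0], "rot": [0, 0, 0]}
  ]
}}

```text
t: 16.75
position: [0.5334, -0.2965, 0.1576]
orientation: [[0.991, 0.136, -0.001], [0.136, -0.991, 0.002], [-0.0, -0.002, -1.0]]
ft_force: [-0.6, 0.3, -0.6]
finger_gap: 0.0001
```

```bash
python3 -c "
from h import *
st();pipe();knob(225,270)
im=cam('top');cv2.imwrite('pics/c5.png',cv2.resize(im['pixels'][160:280,205:365,::-1],None,fx=5,fy=5,interpolation=cv2.INTER_CUBIC))"
```

```text
t 16.75 board mm [   0.  -295.7] z 157.6 yaw 7.81 F board [-0.54  0.41] -0.57
pipe ends [[18.8, 58.9], [19.6, -103.3], [-17.4, -103.3], [-18.0, 58.4]]
knob 45.0 [56.4 76.9] 246 223
```

View pics/c5.png

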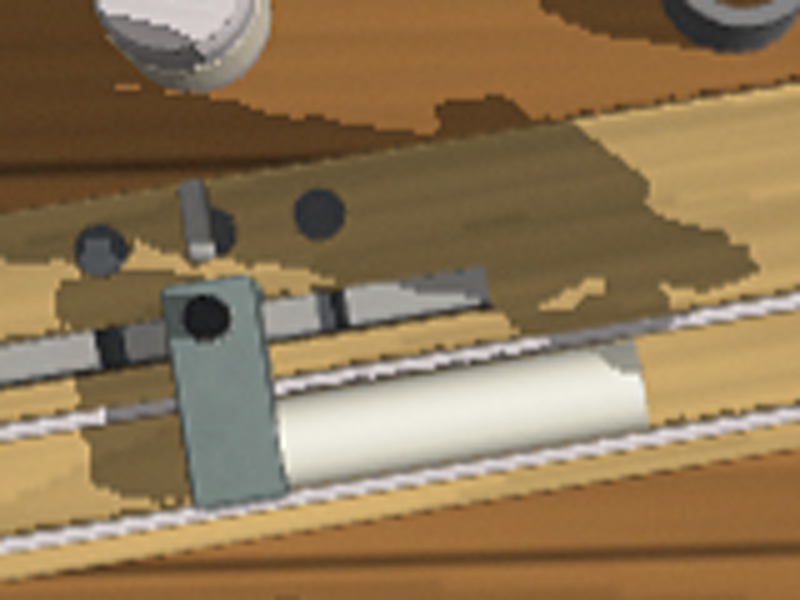

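The final crop shows the pipe's end touching the stop's face at (283,440) and lying straight in the channel. The stop's knob at (205,317) is unchanged, level with the marker. The arm is clear, so I'll hand in.

```bash
python3 -c "
from h import *
print(close_job())"
```

```text
the job is handed in; nothing more can be done
None
```

I pushed the grey stop through the first notch and into the middle one, beside the T-marker. I then pushed the pipe from its far end until it was up against the stop, and handed the job in at about 17 s of the 61 s allowed. `close_job()` gives no verdict.

**Stop:** it went in with a jump and the push force dropped to about zero. After I had pushed the pipe and backed off, the knob still measured board y ≈ 76.9 mm. The notch is at 75 mm, and my measurements read roughly 1–2 mm high. I could not measure the plunger's drop directly. I inferred it from the jump and from the knob sitting low in the pictures.

**Pipe:** at first contact with the stop the force rose from about 1–2 N to 4.4 N and the arm stopped advancing. The last measurement puts the pipe's ends at y ≈ 58.7 and −103.3 mm, straight in the channel. That disagrees slightly with the expected 55 and −105 mm, by 2–4 mm at the stop end. I put that down to camera and mask error, because the last picture shows the pipe's end touching the stop's face.

**Rest of the scene:** the arm was well clear, with the wrist force at noise level. The robot went nowhere near the coupling, tin or reducer, and they looked unmoved where the pictures showed them, but I did not measure them again.

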